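# Clear the block plane and close the bench caliper on the blank

### The arm

A 6-joint arm with a two-finger parallel gripper is mounted at the origin on the work surface. World frame = base frame: x ahead of the robot, y to its left, z up, the work surface at z = 0. Lengths are in m, angles in degrees, forces in N, time in s.
With the tool pointing down it reaches from about 0.35 to 0.875 m from the base axis. Payload 4.2 kg.
Tool frame: the origin (TCP) lies midway between the tips of the shut fingers; the grasp point (between the pads) lies 19 mm behind it; z points along the fingers, y is the line along which they close (so a half turn about z gives the same grasp; the last joint's range is limited). The gripper opens to 87 mm and grips with 3 to 60 N. Pads are 19 mm wide; open, the fingers measure 117 mm over their backs; the gripper's body (75 mm by 190 mm) begins 51 mm behind the grasp point.
Start: joints at [-60.413, 22.042, 0.453, 0, -68.411, -14.817], TCP at [0.159, -0.604, 0.223] pointing down, gripper open.
Joint ranges: [-179.83, 179.83], [-69.29, 118.12], [-61.27, 80.66], [-181.25, 117.63], [-171.15, -9.14], [-177.46, 177.46]. Speed limits (degrees/s): [159.86, 159.86, 180, 180, 180, 180].

### API

Orientations are given as a 3x3 rotation matrix whose columns are the frame's x, y, z axes.
In Python, from station import * gives the robot as it stands.
- The arm moves only by the tool move_arm, never from a script. Its argument "targets" is text: rows parted by semicolons, each of 4 numbers parted by spaces: the shift along the world's x, y, z in units of 25 mm (1.0 is 25 mm), then the turn about the world's z in units of 5 degrees (1.0 is 5 degrees). In form: tx ty tz spin; .... A call has 1 to 10 rows; each row shifts and turns the commanded pose from where the row before left it; what a row does not reach is not made up. A row lasts 1/12 s, in which the tool goes at most 41.7 mm and 7.16 degrees, less where a joint would pass 70% of its speed; a pose out of reach is approached as far as the arm can. A call is refused whole if a number of a shift passes 1 or a number of a turn 1, either way. A call with a gripper value outside its range is refused whole. "gripper" is the finger opening in mm, from 0 to 87, set as the call begins (left out, the last holds). The fingers move at their own pace and stop on an object; the grip force is fixed at half the most. Time passes only in rows, so rows that do not move let the fingers close. It gives the time, the measured TCP pose, the force, the opening and the grip force at its end, in the units of the state.
- sense(): the state, without advancing time (a new reading comes with each control period).
- capture(name): name is "scene" or "top"; returns a dict with "image" (384x512x3 uint8, blue, green, red), "fx", "fy", "cx", "cy" (pixels), "world_from_camera" (4x4, takes a point from camera to world coordinates). Camera axes: x right, y up, looking along -z (the intrinsics and any distortion apply to the point x, -y, -z); pixel columns grow to the right and rows downward; lengths in m; the calibration is good to about 2 mm. A picture is of the moment at which its call begins. There is no depth.
- finish_job(): hands the job in; it is judged then, once.
The state is a dict: "time_s": time; "joints": joint angles; "joint_velocities": joint speeds; "effort": joint torques, N m; "tcp_pos": TCP position; "ee_rot": TCP orientation; "wrist_force": force on the tool from outside, world axes, zero at the start; "moment": the same for the moment, N m; "gripper_width": opening from 0.0 (shut) to 1.0 (fully open); "gripper_force": force on a finger pad.
Only numpy, scipy, OpenCV 4.12 (cv2) and the standard library are available. Lean on these libraries where they do the work, as an engineer would, in place of code of your own. Each camera call takes 0.05 s, during which the arm holds its last target. There are 200 camera calls.

### The job

The block plane has been left lying between the jaws of the bench caliper: lift it out and set it down, without dropping it, sole down in the middle of the cork mat. Then slide the red-handled jaw shut until it squares up the oak blank and presses it against the sprung anvil with a gentle squeeze of about 12 N, never more than 20 N. Let go with the jaw left closed on the blank, and leave the mallet, the jar and the wax tin where they are.

Things in the scene. Friction and masses are not known exactly. Their poses are not given: they have to be found in the camera images.
- caliper: Bench caliper, fixed: aluminium bed 100 mm (x) by 460 mm (y), top 12 mm above the bench. Origin: on the bench, on the bed's centre line, 210 mm from the anvil end, 250 mm from the jaw end. Its y axis runs along the bed, from the anvil end (green block, y = -0.21 to -0.17, 70 mm tall, white dial on top) to the sliding jaw.
- anvil_back (a point): Fixed point on the caliper (y = -0.12, 38 mm above the bench). The steel anvil pad's resting face, 72 mm wide (x), 42 mm tall, facing the caliper's +y, is screwed out 0 to 26 mm in +y from this point; the setting is not reported: find it by touch. The pad is sprung: it yields 10 mm towards -y at 2 N per mm, then is rigid.
- jaw: Sliding steel jaw; moves along the caliper's y only, towards -y to close. Origin: bottom centre of its face (90 mm wide, 50 mm tall), 12 mm above the bench. A green carriage, 23 mm tall, runs 74 mm behind it. Starts with origin at caliper y = 0.150 to 0.175; closes to -0.085. About 4 N of friction; stays where left, but the sprung anvil may push it back to a squeeze of about 4 N, which is fine.
- jaw_grip (a point): Grip point on the jaw's red upright handle: on its axis, 50 mm behind the jaw face (caliper +y), 92 mm above the bench. The handle is 18 mm thick (caliper y), 30 mm wide (caliper x), its top 112 mm above the bench; pinch it from above.
- blank: Brown oak blank with a milled step, loose on the bed between anvil and jaw, a little askew: 140 mm (x) by 60 mm (y, the size gauged) by 48 mm tall (34 mm on the low step at its +x end). Origin: centre of its underside. About 0.33 kg; resists sliding with up to 5 N. Starts some 10 to 55 mm clear of the anvil pad. Its y must end parallel to the caliper's y.
- plane: Block plane, the obstacle, lying across the bed between blank and jaw: steel sole 160 (x) by 45 (y) by 8 mm, blue body 110 (x) by 45 mm (y) up to 36 mm above the underside, brass cap and dark knob on top reaching 59 mm. Origin: centre of the sole's underside. About 0.55 kg. Grip it across its 45 mm width at the middle of the body.
- mat: Cork mat fixed to the bench: 220 mm (x) by 140 mm (y), 4 mm thick, to the left or to the right of the caliper. Origin: centre of its underside.
- chisel_tray: Plywood tray with three chisels, 200 by 140 by 30 mm, fixed to the bench on the other side of the caliper. Origin: centre of its underside. Not used.
- mallet: Wooden mallet lying beyond the caliper, head 60 by 110 by 60 mm, handle 26 mm thick reaching 160 mm along -x. Origin: underside of the head. Leave alone.
- jar: White jar with a lid, 76 mm across, 110 mm tall. Origin: centre of its underside. Leave alone.
- wax_tin: Brass-coloured wax tin, 72 mm across, 30 mm tall, between the caliper and the robot. Origin: centre of its underside. Leave alone.
There are look-alikes about, which are no part of the job. There is more than one size of the plane; the job needs the smallest.

How it is judged:
By the outcome, as a careful person would: the job done as asked, in the order asked, and still so for the second after the job is handed in, with the robot touching nothing.
It also fails if it takes over 64 s, if anything falls off the work surface, if the arm or the gripper's body presses on something with over 40 N, if the wrist force passes 120 N, or if a joint passes its speed limit or range.

## Working session

There is one attempt and no reset: what is moved stays moved. The work goes in short steps, Python scripts to look and compute and a tool call to move; the robot and the scene stay as the last step left them, time stands still between calls to the robot, and variables do not carry over. Pictures are saved under pics/ and viewed, at most 10 in all, crops included, and the job is handed in when it is done.

Besides the shell and the picture viewer there is one more tool, called after "Request:" as name(argument=value, ...) on one line, values as JSON. move_arm: Moves the arm, as the interface text tells. Its arguments: {"type":"object","properties":{"targets":{"type":"string"},"gripper":{"type":"number"}},"required":["targets"]}

```bash
mkdir -p pics; ls; python3 - <<'E'
from station import *
import cv2,pickle
s=sense();print(s)
for n in("top","scene"):
    c=capture(n);pickle.dump(c,open(n+"0.pkl","wb"));print(n,{k:v for k,v in c.items() if k!="image"})
    cv2.imwrite(f"pics/{n}0.png",cv2.resize(c["image"],(800,600),interpolation=cv2.INTER_CUBIC))
E
```

```text
pics
{'time_s': 0.0, 'joints': array([-6.04119182e+01,  2.20908050e+01,  3.81463829e-01, -2.74115072e-02,
       -6.84103024e+01, -1.48167372e+01]), 'joint_velocities': array([ 0.01597493, -0.00285845, -0.01188171,  0.02350285,  0.02439099,
        0.03292538]), 'effort': array([-3.28072792e-04, -3.90661061e+01,  1.87402904e+01,  4.21990603e+00,
        1.10300398e-02, -1.86458001e-04]), 'tcp_pos': array([ 0.15922041, -0.60377662,  0.22147472]), 'ee_rot': array([[-9.66995977e-01, -2.54790827e-01, -6.44192313e-04],
       [-2.54791620e-01,  9.66993840e-01,  2.03548768e-03],
       [ 1.04306407e-04,  2.13244320e-03, -9.99997721e-01]]), 'wrist_force': array([-0.35601542, -0.5909152 ,  0.0442436 ]), 'moment': array([ 0.08889659, -0.01656749,  0.01522047]), 'gripper_force': 0.0, 'gripper_width': 0.9998723832253222}
top {'fx': 386.7489539546687, 'fy': 386.7489539546687, 'cx': 258.54058661091545, 'cy': 194.96188905193003, 'world_from_camera': array([[-4.28397226e-03,  9.96378119e-01, -8.49252074e-02,
         4.02949982e-01],
       [-9.99990537e-01, -4.20413237e-03,  1.11894004e-03,
         1.60516071e-02],
       [ 7.57850561e-04,  8.49291973e-02,  9.96386701e-01,
         1.23464879e+00],
       [ 0.00000000e+00,  0.00000000e+00,  0.00000000e+00,
         1.00000000e+00]])}
scene {'fx': 487.13158881419815, 'fy': 487.13158881419815, 'cx': 249.07973723253383, 'cy': 204.10046492707056, 'world_from_camera': array([[ 0.32027369, -0.6846658 ,  0.65471941,  1.40923499],
       [ 0.94723415,  0.24102558, -0.21131527, -0.28559562],
       [-0.01312378,  0.6878513 ,  0.72573298,  1.06654007],
       [ 0.        ,  0.        ,  0.        ,  1.        ]])}
```

View pics/top0.png

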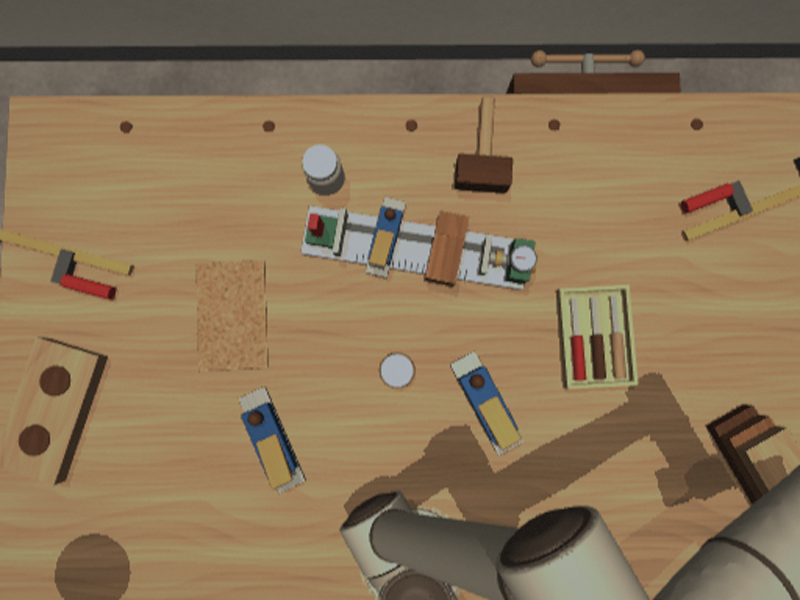

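View pics/scene0.png

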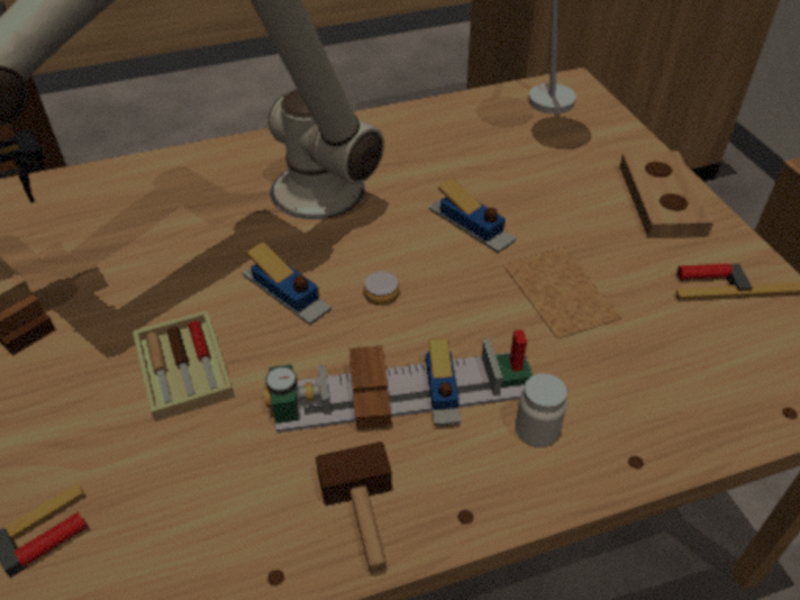

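The top view shows three planes: one between the jaws at (385,237), and two larger ones at (270,440) and (487,403). The one lying across the bed is the smallest and is the one meant. The mat is at (232,316), the blank at (447,248), the jaw handle at (316,225), the jar at (322,168), the tin at (397,370) and the mallet at (484,172). I'll confirm in an enlarged crop.

```bash
cat > h.py <<'E'
import numpy as np,pickle,cv2
def w(c,u,v,z):
    d=np.array([(u-c["cx"])/c["fx"],-(v-c["cy"])/c["fy"],-1.]);T=c["world_from_camera"]
    d=T[:3,:3]@d;o=T[:3,3];return o+d*(z-o[2])/d[2]
def px(c,p):
    T=c["world_from_camera"];q=T[:3,:3].T@(np.array(p)-T[:3,3]);return c["cx"]+c["fx"]*q[0]/-q[2],c["cy"]-c["fy"]*q[1]/-q[2]
def crop(c,u0,v0,wd,ht,k,name):
    im=cv2.resize(c["image"][v0:v0+ht,u0:u0+wd],None,fx=k,fy=k,interpolation=cv2.INTER_CUBIC);cv2.imwrite(name,im)
E
python3 - <<'E'
from h import *
c=pickle.load(open("top0.pkl","rb"));crop(c,186,118,160,75,5,"pics/crop1.png")
E
```

```text
(no output)
```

View pics/crop1.png

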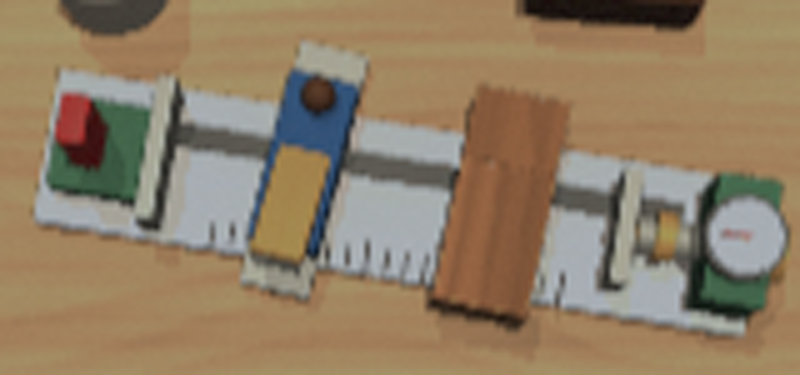

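```bash
cat > m.py <<'E'
from h import *
c=pickle.load(open("top0.pkl","rb"))
g=lambda x,y,z:w(c,186+x/5-.4,118+y/5-.4,z)
bl,tl,br=g(35,222,.012),g(62,68,.012),g(742,332,.012)
print("bed",bl,tl,br,np.linalg.norm(tl-bl),np.linalg.norm(br-bl))
def yaw(d):return np.degrees(np.arctan2(-d[0],d[1])) # y-axis dir
e=bl-br;th=np.radians(yaw(e));print("cal yaw",yaw(e),yaw(np.array([-(tl-bl)[1],(tl-bl)[0],0])))
ey=np.array([-np.sin(th),np.cos(th),0]);ex=np.array([np.cos(th),np.sin(th),0])
O=(tl+bl)/2-ey*.25;print("O",O, "from anvil end",br+ex*.05+ey*.21)
def cal(p):d=p-O;return np.round([d@ex,d@ey],4)
def item(n,pts,z):
    P=[g(*p,z) for p in pts];print(n,np.mean(P,0).round(4),[cal(p).tolist() for p in P],"mean",cal(np.mean(P,0)))
    a=(P[0]+P[1]-P[2]-P[3]);print("   xaxis yaw",np.degrees(np.arctan2(a[1],a[0])),np.linalg.norm(a)/2,np.linalg.norm(P[0]+P[3]-P[1]-P[2])/2)
item("plane sole",[(302,42),(368,57),(308,298),(243,285)],.020)
item("blank",[(480,86),(570,102),(523,322),(432,302)],.058)
item("jaw top",[(165,75),(180,80),(158,228),(138,222)],.062)
item("handle top",[(60,93),(92,97),(88,145),(57,140)],.112)
for p in [(635,172),(622,288)]:print("pad edge",cal(g(*p,.059)))
q=lambda x,y,z:w(c,x*.64,y*.64,z)
M=[q(*p,.004) for p in [(196,262),(265,261),(268,370),(198,371)]]
print("mat",np.mean(M,0),np.array(M).round(3).tolist())
print("jar",q(321,160,.11),"tin",q(397,370,.03))
print("px O",px(c,O))
E
python3 m.py
```

```text
bed [0.61376382 0.22494459 0.012     ] [0.71388752 0.20859309 0.012     ] [ 0.54114301 -0.22550351  0.012     ] 0.1014501259405809 0.45626448051183166
cal yaw -9.158366420382666 -9.27526068895409
O [ 0.62403471 -0.0300442   0.012     ] from anvil end [ 0.62393002 -0.02613875  0.012     ]
plane sole [0.6452 0.0518 0.02  ] [[0.0894, 0.0994], [0.0863, 0.0562], [-0.073, 0.0696], [-0.0712, 0.1116]] mean [0.0079 0.0842]
   xaxis yaw -13.741738761986204 0.16051419966386954 0.042679294900408137
blank [ 0.6168 -0.0699  0.058 ] [[0.0693, -0.0166], [0.068, -0.0731], [-0.072, -0.0646], [-0.0684, -0.0077]] mean [-0.0008 -0.0405]
   xaxis yaw -12.727454137052908 0.13910624424560405 0.05677330567644791
jaw top [0.649  0.1398 0.062 ] [[0.0449, 0.1766], [0.0433, 0.1669], [-0.0499, 0.1652], [-0.0481, 0.1779]] mean [-0.0024  0.1717]
   xaxis yaw -9.044469848878656 0.09308763323114226 0.01131786050954675
handle top [0.658  0.1853 0.112 ] [[0.0131, 0.2289], [0.0137, 0.2099], [-0.015, 0.2074], [-0.0149, 0.226]] mean [-0.0008  0.2181]
   xaxis yaw -3.6672562615729016 0.02849281491681905 0.018797312786214982
pad edge [ 0.0306 -0.119 ]
pad edge [-0.042  -0.1214]
mat [0.48689478 0.36615272 0.004     ] [[0.598, 0.442, 0.004], [0.599, 0.3, 0.004], [0.376, 0.291, 0.004], [0.375, 0.432, 0.004]]
jar [0.77621039 0.17178631 0.11      ] tin [0.37562143 0.02907259 0.03      ]
px O (np.float64(272.3658727842098), np.float64(158.49627587930516))
```

The sizes check out: sole 160x43, blank 139x57, bed width 101, jaw 93, handle 28x19. The plane's centre is (0.645, 0.052) with yaw -13.7°, the caliper's yaw is -9.2°, and the mat's centre is (0.487, 0.366). The crop confirms the plane on the bed is the 160 mm one. Moving over it.

Request:
move_arm(targets=".7 .97 0 -.2;.72 .97 0 -.2;.72 .97 0 -.2;.72 .97 0 -.2;.72 .97 0 -.2;.72 .97 0 -.2;.72 .97 0 -.2;.72 .97 0 -.2;.72 .97 0 -.2;.72 .97 0 -.2", gripper=87)

```text
time_s: 0.93
tcp_pos: [0.3393, -0.3603, 0.2223]
ee_rot: [[-0.997, -0.082, -0.0], [-0.082, 0.997, 0.0], [0.0, 0.0, -1.0]]
wrist_force: [0.1, -0.3, -0.3]
gripper_width: 0.996
gripper_force: 0.0
```

Request:
move_arm(targets=".72 .97 0 -.2;.72 .97 0 -.2;.72 .97 0 -.2;.72 .97 0 -.2;.72 .97 0 -.2;.72 .97 0 -.2;.72 .97 0 -.2;.72 .97 0 -.2;.72 .97 0 -.2;.72 .97 0 -.2")

```text
time_s: 1.77
tcp_pos: [0.5192, -0.1179, 0.2222]
ee_rot: [[-0.996, 0.092, -0.001], [0.092, 0.996, 0.0], [0.001, 0.0, -1.0]]
wrist_force: [-0.4, 1.4, 1.2]
gripper_width: 1.002
gripper_force: 0.0
```

Request:
move_arm(targets=".72 .97 0 -.2;.72 .97 0 -.2;.72 .97 -.3 -.3;.72 .97 -.5 -.3;.72 .97 -.6 -.3;.72 .97 -.6 -.3;.7 1 -.5 -.1;0 0 0 0;0 0 0 0")

```text
time_s: 2.52
tcp_pos: [0.644, 0.0523, 0.1577]
ee_rot: [[-0.972, 0.235, -0.004], [0.235, 0.972, -0.001], [0.004, -0.002, -1.0]]
wrist_force: [-0.4, -0.0, 0.1]
gripper_width: 1.003
gripper_force: 0.0
```

Request:
move_arm(targets="0 0 -.8 0;0 0 -.8 0;0 0 -.8 0;0 0 -.8 0;0 0 -.8 0;0 0 -.6 0;0 0 -.5 0;0 0 -.4 0;0 0 0 0;0 0 0 0")

```text
time_s: 3.35
tcp_pos: [0.6444, 0.0508, 0.0227]
ee_rot: [[-0.971, 0.237, -0.0], [0.237, 0.971, -0.0], [-0.0, -0.0, -1.0]]
wrist_force: [0.8, -0.1, 0.5]
gripper_width: 0.999
gripper_force: 0.0
```

Request:
move_arm(targets="0 0 -.16 0;0 0 0 0")

```text
time_s: 3.52
tcp_pos: [0.6447, 0.0513, 0.0191]
ee_rot: [[-0.971, 0.237, 0.001], [0.237, 0.971, 0.0], [-0.001, 0.001, -1.0]]
wrist_force: [-0.5, 0.1, 0.2]
gripper_width: 0.997
gripper_force: 0.0
```

Request:
move_arm(targets="0 0 0 0;0 0 0 0;0 0 0 0;0 0 0 0;0 0 0 0;0 0 0 0;0 0 0 0;0 0 0 0;0 0 0 0;0 0 0 0", gripper=30)

```text
time_s: 4.35
tcp_pos: [0.6447, 0.0517, 0.0185]
ee_rot: [[-0.971, 0.237, 0.001], [0.237, 0.971, 0.001], [-0.001, 0.001, -1.0]]
wrist_force: [0.4, 3.5, -0.7]
gripper_width: 0.513
gripper_force: 29.9
```

Request:
move_arm(targets="0 0 .2 0;0 0 .4 0;0 0 .7 0;0 0 .8 0;0 0 .8 0;0 0 .8 0;0 0 .8 0;0 0 .7 0;0 0 .4 0;0 0 0 0")

```text
time_s: 5.18
tcp_pos: [0.6452, 0.0511, 0.1613]
ee_rot: [[-0.971, 0.237, 0.004], [0.237, 0.971, 0.001], [-0.004, 0.002, -1.0]]
wrist_force: [0.2, -0.8, -3.9]
gripper_width: 0.512
gripper_force: 29.9
```

Request:
move_arm(targets="-.2 .4 0 .1;-.4 .8 0 .2;-.4 .8 0 .2;-.4 .8 0 .2;-.4 .8 0 .2;-.4 .8 0 .2;-.4 .8 0 .2;-.4 .8 0 .2;-.4 .8 0 .2;-.4 .8 0 .2")

```text
time_s: 6.02
tcp_pos: [0.5471, 0.2416, 0.1564]
ee_rot: [[-0.997, 0.073, -0.004], [0.073, 0.997, -0.002], [0.004, -0.002, -1.0]]
wrist_force: [0.5, -0.4, -5.6]
gripper_width: 0.511
gripper_force: 29.9
```

Request:
move_arm(targets="-.4 .8 0 .2;-.4 .8 0 .2;-.4 .8 0 .2;-.4 .8 0 .2;-.4 .8 0 .2;-.3 .6 0 .2;-.22 .4 0 .1;0 0 -.3 0;0 0 -.3 0;0 0 -.1 0")

```text
time_s: 6.85
tcp_pos: [0.4851, 0.3645, 0.1383]
ee_rot: [[-0.999, -0.039, -0.004], [-0.039, 0.999, -0.004], [0.004, -0.004, -1.0]]
wrist_force: [-0.8, -1.1, -6.7]
gripper_width: 0.513
gripper_force: 29.9
```

```bash
python3 - <<'E'
from station import *
from h import *
c=capture("top");pickle.dump(c,open("top1.pkl","wb"));crop(c,80,110,270,190,2.9,"pics/crop2.png");print(sense()["tcp_pos"],sense()["wrist_force"])
E
```

```text
[0.48537069 0.36429311 0.13840054] [ 0.06253067 -1.13342819 -6.18651455]
```

View pics/crop2.png

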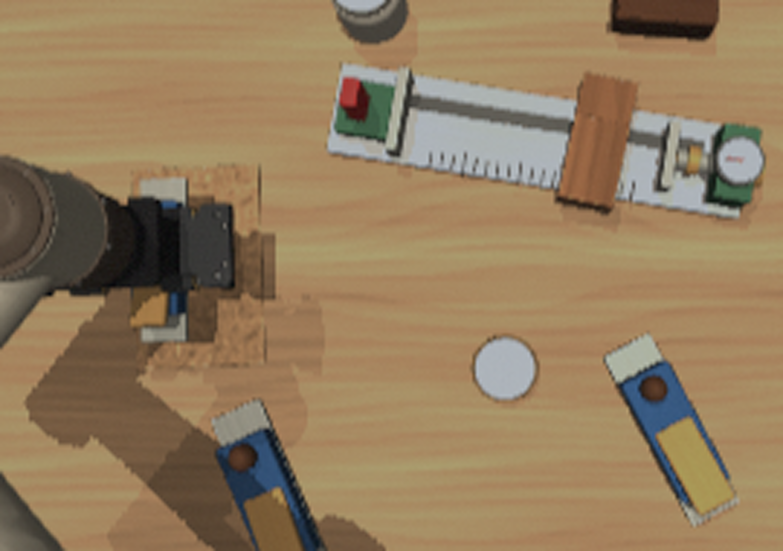

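The plane hangs level at about (165,260) in the crop, over the mat. The blank (597,142) and the jaw (398,112) haven't moved. Lowering.

Request:
move_arm(targets=".06 .08 -.8 0;0 0 -.8 0;0 0 -.8 0;0 0 -.8 0;0 0 -.8 0;0 0 -.4 0;0 0 -.3 0;0 0 -.2 0;0 0 0 0;0 0 0 0")

```text
time_s: 7.73
tcp_pos: [0.4885, 0.3685, 0.0193]
ee_rot: [[-0.999, -0.04, 0.001], [-0.04, 0.999, 0.001], [-0.001, 0.001, -1.0]]
wrist_force: [0.1, -0.1, -5.2]
gripper_width: 0.519
gripper_force: 29.9
```

Request:
move_arm(targets="-.04 -.06 -.15 0;0 0 -.1 0;0 0 -.04 0;0 0 0 0;0 0 0 0")

```text
time_s: 8.15
tcp_pos: [0.4869, 0.3668, 0.0114]
ee_rot: [[-0.999, -0.04, 0.0], [-0.04, 0.999, 0.0], [-0.0, 0.0, -1.0]]
wrist_force: [0.3, 0.1, -5.2]
gripper_width: 0.517
gripper_force: 29.9
```

Request:
move_arm(targets="0 0 -.03 0;0 0 0 0;0 0 0 0")

```text
time_s: 8.4
tcp_pos: [0.4869, 0.3667, 0.0106]
ee_rot: [[-0.999, -0.04, 0.0], [-0.04, 0.999, 0.0], [-0.0, 0.0, -1.0]]
wrist_force: [0.7, -0.6, -5.6]
gripper_width: 0.516
gripper_force: 29.9
```

Request:
move_arm(targets="0 0 -.03 0;0 0 0 0;0 0 0 0")

```text
time_s: 8.65
tcp_pos: [0.4869, 0.3668, 0.0106]
ee_rot: [[-0.999, -0.04, 0.0], [-0.04, 0.999, 0.0], [-0.0, 0.0, -1.0]]
wrist_force: [-2.6, -1.6, 0.5]
gripper_width: 0.513
gripper_force: 29.9
```

Request:
move_arm(targets="0 0 -.03 0;0 0 0 0;0 0 0 0")

```text
time_s: 8.9
tcp_pos: [0.4869, 0.3667, 0.0105]
ee_rot: [[-0.999, -0.04, 0.001], [-0.04, 0.999, 0.0], [-0.001, 0.0, -1.0]]
wrist_force: [-4.8, -1.9, 5.1]
gripper_width: 0.517
gripper_force: 29.9
```

Landed. Releasing and rising.

Request:
move_arm(targets="0 0 0 0;0 0 0 0;0 0 0 0;0 0 0 0;0 0 0 0;0 0 0 0;0 0 0 0", gripper=80)

```text
time_s: 9.48
tcp_pos: [0.4869, 0.3667, 0.0089]
ee_rot: [[-0.999, -0.04, 0.0], [-0.04, 0.999, 0.0], [-0.0, 0.0, -1.0]]
wrist_force: [-0.5, -0.1, 0.8]
gripper_width: 0.9
gripper_force: 0.0
```

Request:
move_arm(targets="0 0 .2 0;0 0 .5 0;0 0 .8 0;0 0 .8 0;0 0 .8 0;0 0 .8 0;0 0 .8 0;0 0 .8 0;0 0 .5 0;0 0 0 0")

```text
time_s: 10.32
tcp_pos: [0.4883, 0.368, 0.163]
ee_rot: [[-0.999, -0.04, 0.005], [-0.04, 0.999, 0.005], [-0.005, 0.005, -1.0]]
wrist_force: [0.1, 0.6, 0.5]
gripper_width: 0.917
gripper_force: 0.0
```

Request:
move_arm(targets=".4 -.4 0 -.1;.7 -.75 0 -.2;.7 -.75 0 -.25;.7 -.75 0 -.25;.7 -.75 0 -.25;.7 -.75 0 -.25;.7 -.75 0 -.25;.7 -.75 0 -.25;.7 -.75 0 -.25;.5 -.55 0 -.15", gripper=60)

```text
time_s: 11.15
tcp_pos: [0.6501, 0.1903, 0.1571]
ee_rot: [[-0.988, 0.155, -0.003], [0.155, 0.988, -0.001], [0.002, -0.002, -1.0]]
wrist_force: [-0.1, 0.4, 0.3]
gripper_width: 0.69
gripper_force: 0.0
```

Request:
move_arm(targets=".34 -.35 0 -.1;0 0 0 0;0 0 0 0")

```text
time_s: 11.4
tcp_pos: [0.6575, 0.1835, 0.1578]
ee_rot: [[-0.987, 0.162, -0.002], [0.162, 0.987, -0.001], [0.002, -0.001, -1.0]]
wrist_force: [-0.7, -0.2, -0.1]
gripper_width: 0.692
gripper_force: 0.0
```

```bash
python3 - <<'E'
from station import *
from h import *
c=capture("top");pickle.dump(c,open("top2.pkl","wb"));crop(c,100,110,250,150,3.2,"pics/crop3.png")
E
```

```text
(no output)
```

View pics/crop3.png

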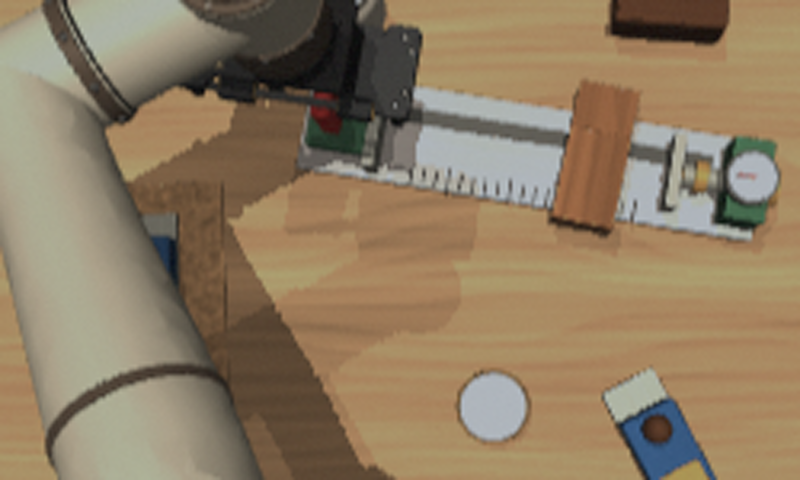

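The handle top at (322,108) is under the fingers, and the plane's far end shows on the mat at (160,240). Descending to TCP z ≈ 0.074 and pinching.

Request:
move_arm(targets="0 .08 -.5 0;0 0 -.7 0;0 0 -.7 0;0 0 -.6 0;0 0 -.5 0;0 0 -.3 0;0 0 -.1 0;0 0 0 0;0 0 0 0")

```text
time_s: 12.2
tcp_pos: [0.6583, 0.1866, 0.0747]
ee_rot: [[-0.987, 0.16, 0.001], [0.16, 0.987, 0.0], [-0.001, 0.001, -1.0]]
wrist_force: [0.3, -0.4, -0.9]
gripper_width: 0.694
gripper_force: 0.0
```

Request:
move_arm(targets="0 0 0 0;0 0 0 0;0 0 0 0;0 0 0 0;0 0 0 0;0 0 0 0;0 0 0 0;0 0 0 0", gripper=5)

```text
time_s: 12.87
tcp_pos: [0.658, 0.1869, 0.0741]
ee_rot: [[-0.987, 0.161, 0.001], [0.161, 0.987, 0.001], [-0.0, 0.001, -1.0]]
wrist_force: [0.2, 1.6, -0.5]
gripper_width: 0.205
gripper_force: 30.0
```

Request:
move_arm(targets="-.032 -.197 0 0;-.064 -.395 0 0;-.096 -.592 0 0;-.096 -.592 0 0;-.096 -.592 0 0;-.096 -.592 0 0;-.096 -.592 0 0;-.096 -.592 0 0;-.096 -.592 0 0;-.096 -.592 0 0")

```text
time_s: 13.7
tcp_pos: [0.6356, 0.0539, 0.0741]
ee_rot: [[-0.987, 0.161, -0.001], [0.161, 0.987, 0.002], [0.001, 0.002, -1.0]]
wrist_force: [-3.2, 6.4, 0.5]
gripper_width: 0.203
gripper_force: 30.0
```

Request:
move_arm(targets="-.064 -.395 0 0;-.032 -.197 0 0;0 0 0 0;0 0 0 0")

```text
time_s: 14.03
tcp_pos: [0.6327, 0.0373, 0.074]
ee_rot: [[-0.987, 0.161, -0.003], [0.161, 0.987, -0.001], [0.003, -0.002, -1.0]]
wrist_force: [-3.8, -1.8, 3.3]
gripper_width: 0.205
gripper_force: 30.0
```

Request:
move_arm(targets="-.06 -.2 0 0;-.034 -.2 0 0;-.034 -.2 0 0;-.034 -.2 0 0;0 0 0 0")

```text
time_s: 14.45
tcp_pos: [0.6296, 0.0185, 0.0741]
ee_rot: [[-0.987, 0.161, -0.0], [0.161, 0.987, 0.0], [0.0, 0.0, -1.0]]
wrist_force: [-3.5, 2.9, 2.6]
gripper_width: 0.205
gripper_force: 30.0
```

Request:
move_arm(targets="-.034 -.2 0 0;-.034 -.2 0 0;-.034 -.2 0 0;-.017 -.1 0 0;0 0 0 0")

```text
time_s: 14.87
tcp_pos: [0.6267, 0.0016, 0.0741]
ee_rot: [[-0.987, 0.16, -0.0], [0.16, 0.987, 0.001], [0.0, 0.001, -1.0]]
wrist_force: [-3.9, 4.8, 2.7]
gripper_width: 0.205
gripper_force: 30.0
```

Request:
move_arm(targets="-.025 -.1 0 0;-.017 -.1 0 0;-.017 -.1 0 0;-.017 -.1 0 0")

```text
time_s: 15.2
tcp_pos: [0.6252, -0.0075, 0.0741]
ee_rot: [[-0.987, 0.16, 0.001], [0.16, 0.987, 0.002], [-0.0, 0.002, -1.0]]
wrist_force: [-2.9, 6.8, 2.3]
gripper_width: 0.202
gripper_force: 30.0
```

Request:
move_arm(targets="-.01 -.06 0 0;-.01 -.06 0 0")

```text
time_s: 15.37
tcp_pos: [0.6246, -0.0106, 0.0741]
ee_rot: [[-0.987, 0.16, 0.0], [0.16, 0.987, 0.002], [-0.0, 0.002, -1.0]]
wrist_force: [-2.4, 7.7, 1.8]
gripper_width: 0.206
gripper_force: 30.0
```

Request:
move_arm(targets="-.01 -.06 0 0;-.01 -.06 0 0")

```text
time_s: 15.53
tcp_pos: [0.6241, -0.0136, 0.0741]
ee_rot: [[-0.987, 0.16, 0.0], [0.16, 0.987, 0.002], [-0.0, 0.002, -1.0]]
wrist_force: [-3.1, 6.6, 2.7]
gripper_width: 0.208
gripper_force: 30.0
```

```bash
python3 - <<'E'
from station import *
from h import *
c=capture("scene");crop(c,150,180,200,120,4,"pics/crop4.png");print(sense()["wrist_force"])
E
```

```text
[-3.0280825   6.593899    2.70601717]
```

View pics/crop4.png

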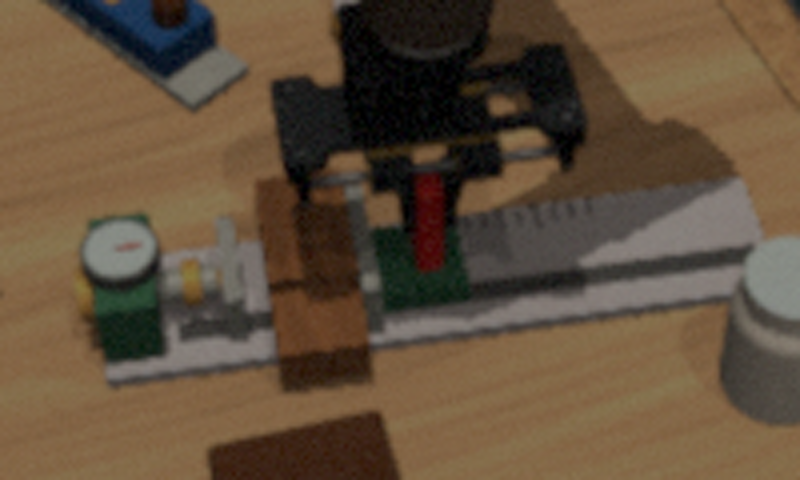

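The jaw (375,250) is bearing on the blank (315,280). There's a gap of about 12–15 mm left to the pad (235,265). I'll creep on at a constant rate and watch the force.

Request:
move_arm(targets="-.01 -.06 0 0;-.01 -.06 0 0;-.01 -.06 0 0")

```text
time_s: 15.83
tcp_pos: [0.6234, -0.0181, 0.0741]
ee_rot: [[-0.987, 0.16, 0.0], [0.16, 0.987, 0.002], [-0.0, 0.002, -1.0]]
wrist_force: [-2.6, 6.4, 2.3]
gripper_width: 0.208
gripper_force: 30.0
```

Request:
move_arm(targets="-.01 -.06 0 0;-.01 -.06 0 0")

```text
time_s: 16.0
tcp_pos: [0.6229, -0.0211, 0.0741]
ee_rot: [[-0.987, 0.16, 0.0], [0.16, 0.987, 0.002], [-0.0, 0.002, -1.0]]
wrist_force: [-2.5, 7.4, 2.8]
gripper_width: 0.201
gripper_force: 30.0
```

Request:
move_arm(targets="-.01 -.06 0 0")

```text
time_s: 16.08
tcp_pos: [0.6226, -0.0226, 0.0741]
ee_rot: [[-0.987, 0.16, 0.0], [0.16, 0.987, 0.002], [-0.0, 0.002, -1.0]]
wrist_force: [-3.3, 6.3, 3.1]
gripper_width: 0.204
gripper_force: 30.0
```

Request:
move_arm(targets="-.01 -.06 0 0")

```text
time_s: 16.17
tcp_pos: [0.6224, -0.024, 0.0741]
ee_rot: [[-0.987, 0.16, 0.0], [0.16, 0.987, 0.002], [-0.0, 0.002, -1.0]]
wrist_force: [-2.8, 7.8, 2.7]
gripper_width: 0.204
gripper_force: 30.0
```

Request:
move_arm(targets="-.01 -.06 0 0")

```text
time_s: 16.25
tcp_pos: [0.6221, -0.0256, 0.0741]
ee_rot: [[-0.987, 0.16, 0.0], [0.16, 0.987, 0.002], [-0.0, 0.002, -1.0]]
wrist_force: [-3.4, 6.8, 2.6]
gripper_width: 0.204
gripper_force: 30.0
```

Request:
move_arm(targets="-.01 -.06 0 0")

```text
time_s: 16.33
tcp_pos: [0.6219, -0.0271, 0.0741]
ee_rot: [[-0.987, 0.16, 0.0], [0.16, 0.987, 0.001], [-0.0, 0.002, -1.0]]
wrist_force: [-2.9, 7.2, 3.3]
gripper_width: 0.205
gripper_force: 30.0
```

Request:
move_arm(targets="-.01 -.06 0 0")

```text
time_s: 16.42
tcp_pos: [0.6216, -0.0286, 0.0741]
ee_rot: [[-0.987, 0.16, 0.0], [0.16, 0.987, 0.001], [-0.0, 0.001, -1.0]]
wrist_force: [-2.3, 7.7, 2.2]
gripper_width: 0.202
gripper_force: 30.0
```

Request:
move_arm(targets="-.01 -.06 0 0")

```text
time_s: 16.5
tcp_pos: [0.6214, -0.0301, 0.0741]
ee_rot: [[-0.987, 0.16, 0.0], [0.16, 0.987, 0.001], [-0.0, 0.002, -1.0]]
wrist_force: [-3.5, 7.1, 2.8]
gripper_width: 0.204
gripper_force: 30.0
```

Request:
move_arm(targets="-.01 -.06 0 0")

```text
time_s: 16.58
tcp_pos: [0.6211, -0.0316, 0.0741]
ee_rot: [[-0.987, 0.16, 0.0], [0.16, 0.987, 0.002], [-0.0, 0.002, -1.0]]
wrist_force: [-3.5, 7.3, 2.8]
gripper_width: 0.204
gripper_force: 30.0
```

Request:
move_arm(targets="-.01 -.06 0 0")

```text
time_s: 16.67
tcp_pos: [0.6209, -0.0328, 0.0741]
ee_rot: [[-0.987, 0.16, 0.001], [0.16, 0.987, 0.002], [-0.0, 0.002, -1.0]]
wrist_force: [-2.7, 9.5, 2.2]
gripper_width: 0.204
gripper_force: 30.0
```

Request:
move_arm(targets="-.01 -.06 0 0")

```text
time_s: 16.75
tcp_pos: [0.6208, -0.0338, 0.0741]
ee_rot: [[-0.987, 0.16, 0.001], [0.16, 0.987, 0.003], [-0.0, 0.003, -1.0]]
wrist_force: [-3.2, 12.5, 2.3]
gripper_width: 0.2
gripper_force: 30.0
```

Request:
move_arm(targets="-.007 -.04 0 0;0 0 0 0")

```text
time_s: 16.92
tcp_pos: [0.6206, -0.0344, 0.0741]
ee_rot: [[-0.987, 0.16, 0.001], [0.16, 0.987, 0.003], [-0.001, 0.003, -1.0]]
wrist_force: [-4.3, 10.5, 2.5]
gripper_width: 0.203
gripper_force: 30.0
```

Request:
move_arm(targets="-.007 -.04 0 0;0 0 0 0")

```text
time_s: 17.08
tcp_pos: [0.6206, -0.035, 0.0741]
ee_rot: [[-0.987, 0.16, 0.001], [0.16, 0.987, 0.003], [-0.001, 0.004, -1.0]]
wrist_force: [-2.8, 12.8, 2.4]
gripper_width: 0.207
gripper_force: 30.0
```

Request:
move_arm(targets="-.009 -.05 0 0;-.009 -.05 0 0;0 0 0 0")

```text
time_s: 17.33
tcp_pos: [0.6203, -0.0365, 0.0741]
ee_rot: [[-0.987, 0.159, 0.002], [0.159, 0.987, 0.004], [-0.001, 0.005, -1.0]]
wrist_force: [-3.3, 16.0, 3.9]
gripper_width: 0.201
gripper_force: 30.0
```

Request:
move_arm(targets="-.007 -.04 0 0;0 0 0 0")

```text
time_s: 17.5
tcp_pos: [0.6202, -0.0371, 0.0741]
ee_rot: [[-0.987, 0.159, 0.002], [0.159, 0.987, 0.005], [-0.001, 0.005, -1.0]]
wrist_force: [-3.4, 18.3, 2.9]
gripper_width: 0.209
gripper_force: 30.0
```

Request:
move_arm(targets="-.003 -.02 0 0;0 0 0 0;0 0 0 0;0 0 0 0;0 0 0 0;0 0 0 0")

```text
time_s: 18.0
tcp_pos: [0.6202, -0.0372, 0.0741]
ee_rot: [[-0.987, 0.159, 0.002], [0.159, 0.987, 0.005], [-0.001, 0.005, -1.0]]
wrist_force: [-3.6, 19.3, 2.7]
gripper_width: 0.202
gripper_force: 30.1
```

```bash
python3 - <<'E'
from station import *
from h import *
c=capture("scene");crop(c,150,180,200,120,4,"pics/crop5.png");print(sense()["wrist_force"])
E
```

```text
[-3.17034094 18.35540835  2.84509076]
```

View pics/crop5.png

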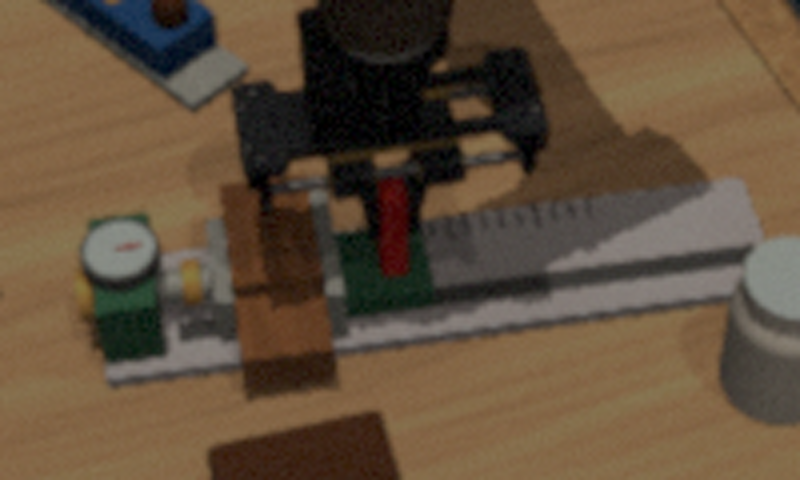

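The blank (285,280) sits flush between the pad (220,265) and the jaw (330,260). The pad load is about 11–12 N. Letting go and rising.

Request:
move_arm(targets="0 0 0 0;0 0 0 0;0 0 0 0;0 0 0 0;0 0 0 0", gripper=50)

```text
time_s: 18.47
tcp_pos: [0.6201, -0.0425, 0.0741]
ee_rot: [[-0.987, 0.159, 0.001], [0.159, 0.987, -0.001], [-0.001, -0.001, -1.0]]
wrist_force: [-0.2, -0.5, 0.9]
gripper_width: 0.497
gripper_force: 0.0
```

Request:
move_arm(targets="0 0 .3 0;0 0 .6 0;0 0 .8 0;0 0 .8 0;0 0 .8 0;0 0 .8 0;0 0 .8 0;0 0 .8 0;0 0 .5 0;0 0 0 0")

```text
time_s: 19.3
tcp_pos: [0.6214, -0.0431, 0.2334]
ee_rot: [[-0.987, 0.161, 0.008], [0.161, 0.987, -0.0], [-0.008, 0.001, -1.0]]
wrist_force: [0.2, 0.1, -0.0]
gripper_width: 0.576
gripper_force: 0.0
```

Request:
move_arm(targets="-.4 -.9 0 0;-.4 -.9 0 0;-.4 -.9 0 0;-.4 -.9 0 0;-.4 -.9 0 0;-.4 -.9 0 0;-.4 -.9 0 0;-.4 -.9 0 0;-.4 -.9 0 0;0 0 0 0")

```text
time_s: 20.13
tcp_pos: [0.5272, -0.2479, 0.2283]
ee_rot: [[-0.986, 0.165, -0.002], [0.165, 0.986, -0.0], [0.002, -0.001, -1.0]]
wrist_force: [0.0, 0.4, -0.1]
gripper_width: 0.576
gripper_force: 0.0
```

```bash
python3 - <<'E'
from station import *
from h import *
c=capture("top");pickle.dump(c,open("top3.pkl","wb"));crop(c,110,70,250,185,3.2,"pics/crop6.png");print(sense()["wrist_force"])
E
```

```text
[-0.1253949   0.59726088 -0.60076784]
```

View pics/crop6.png

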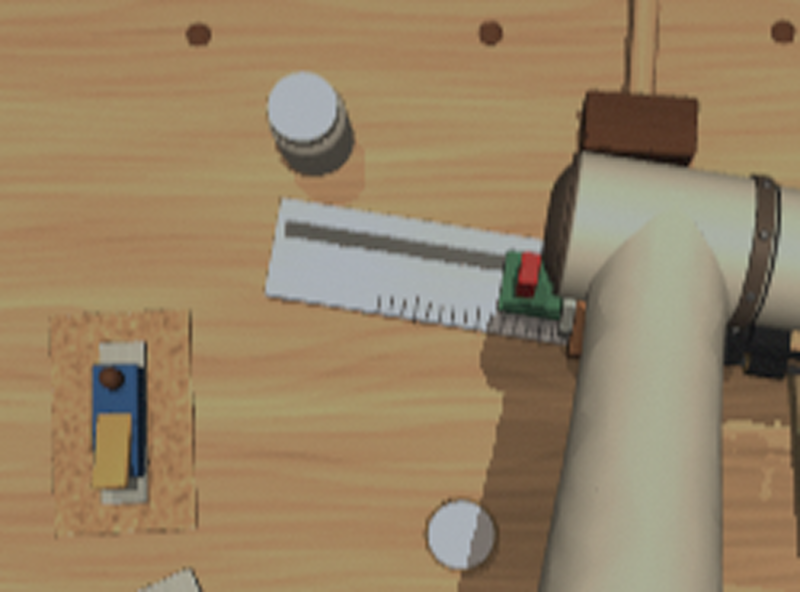

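The plane (123,423) stands sole down in the middle of the mat, whose centre is about (123,422). The jaw (530,285) is closed on the blank, the jar, tin and mallet are where they were, and the arm is clear. Handing in.

```bash
python3 -c "
from station import *
print(finish_job())"
```

```text
the job is handed in; nothing more can be done
None
```

The job is handed in at about 20 s: the plane is sole down in the middle of the mat, and the jaw was closed on the squared blank at about 11–12 N by the wrist force (under 20 N throughout) and then released; the jar, tin and mallet were not touched.

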